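Hand over the cementing row: storage rail to chairside carrier

ROBOT

A 6-joint arm with a two-finger parallel gripper is mounted at the origin on a cart in front of the work surface, level with it; the furniture and walls round the work are solid. World frame = base frame: x ahead of the robot, y to its left, z up, the work surface at z = 0. Lengths are in m, angles in rad, forces in N, time in s.
With the tool pointing down it reaches from about 0.35 to 1 m from the base axis. Payload 7.1 kg.
Tool frame: the origin (TCP) lies between the finger pads; the fingertips stand 22 mm ahead of it and the grasp point (between the pads) lies 3 mm ahead of it; z points along the fingers, y is the line along which they close (so a half turn about z gives the same grasp; the last joint's range is limited). The gripper opens to 85 mm and grips with 20 to 120 N. Pads are 22 mm wide; open, the fingers measure 114 mm over their backs; the gripper's body (76 mm by 85 mm) begins 54 mm behind the grasp point. The pads swing forward as they close: fully open they stand 13 mm farther back than shut.
Start: joints at [-1.141, 0.423, 1.63, -0, 1.089, -0.019], TCP at [0.271, -0.563, 0.253] pointing down, gripper open.
Joint ranges: [-3, 3], [-0.9, 2.11], [0.09, 2.58], [-1.31, 4.45], [0.11, 2.69], [-2.54, 2.54]. Speed limits (rad/s): [2.39, 2.39, 3.01, 3.14, 3.14, 3.14].

INTERFACE

Orientations are given as a rotation vector (axis times angle).
In Python, from rig import manip gives the robot as it stands. The module is installed in compiled form; this text tells all that it offers. Calls block until the motion is done:
- manip.move_to(position, orientation): joint-space move of the TCP to a pose.
- manip.servo_line(position, orientation=None, rate=0.15): straight line of the TCP; orientation=None keeps the orientation; rate is the mean speed in m/s.
- manip.set_joints(angles): joint-space move.
- manip.command_gripper(opening, f_grip=None): finger opening in m; f_grip is the grip in N (None keeps the last); returns when the fingers have stopped.
- manip.hold(seconds).
- manip.solve_ik(position, orientation): joint angles nearest the present ones, or None.
- manip.camera(name): name is "side" or "top" or "wrist"; returns a dict with "image" (480x640x3 uint8, red, green, blue), "fx", "fy", "cx", "cy" (pixels), "cam_to_world" (4x4, takes a point from camera to world coordinates); the wrist camera has in their place "mount" (4x4, takes a point from camera to tool coordinates, whose origin is the TCP and whose axes are the flange's). Camera axes: x right, y down, z forward; pixel columns grow to the right and rows downward; lengths in m; the calibration is good to about 2 mm. A picture is of the moment at which its call begins: read the wrist's pose just before it. There is no depth.
A pose or a line that the arm cannot do raises manip.IKError and nothing moves.
- manip.sign_off(): hands the job in; it is judged then, once.
Readings, each from a call of its own:
- manip.get_time(): time.
- manip.get_joint_positions(): joint angles.
- manip.get_joint_vel(): joint speeds.
- manip.get_tau(): joint torques, N m.
- manip.get_position(): TCP position.
- manip.get_ee_rot(): TCP orientation.
- manip.get_contact_force(): force on the tool from outside, world axes, zero at the start.
- manip.get_torque(): the same for the moment, N m.
- manip.get_width(): finger opening in m.
- manip.get_grip_force(): force on a finger pad.
Only numpy, scipy, OpenCV 4.12 (cv2) and the standard library are available. Lean on these libraries where they do the work, as an engineer would, in place of code of your own. Each camera call takes 0.05 s, during which the arm holds its last target. There are 200 camera calls.

TASK

The four materials for cementing a crown stand on the aluminium storage rail in their order of use, counted from its yellow end. Move all four to the white chairside carrier, one upright in each bay, in the same order counted from the carrier's own yellow end. Set them down, do not tip or drop any, and leave the glass dappen dish where it is.

Things in the scene. Friction and masses are not known exactly. Their poses are not given: they have to be found in the camera images.
- vial_red: small loose vial with a red cap, 23 mm round, 46 mm tall, about 25 g; straight body to 35 mm above its underside, then the narrower cap (15 mm). Origin: centre of its underside, z up its axis. At the start it stands in the red socket, underside 9 mm above the worktop
- vial_green: small loose vial with a green cap, 25 mm round, 52 mm tall, about 30 g; straight body to 40 mm, then the narrower cap (16 mm). Origin: centre of its underside, z up its axis. At the start it stands in the green socket, underside 9 mm above the worktop
- powder_jar: loose squat jar with a cream-beige cap, 45 mm round, 58 mm tall, about 90 g; straight body to 44 mm, then the narrower cap (28 mm). Origin: centre of its underside, z up its axis. At the start it stands in the beige socket, underside 9 mm above the worktop
- cement_carton: loose upright white and teal carton, 30 (x) by 38 (y) mm, 78 mm tall, about 60 g. Origin: centre of its underside, z up. At the start it stands in the teal socket, its x across the row, underside 9 mm above the worktop
- socket_red: fixed dark grey socket block, 59x59x14 mm, with a red strip along its -x edge; the red-capped vial starts in its 10 mm deep bore (1.5 to 2 mm play around). Origin: centre of its underside; top 19 mm over the worktop. The four stand in any order, 62 mm apart along y, on a low aluminium rail. +y points along it to the rail's yellow end cap (the other is grey): the one farthest to +y is first
- socket_green: fixed dark grey socket block, 59x59x14 mm, with a green strip along its -x edge; the green-capped vial starts in its 10 mm deep bore (1.5 to 2 mm play around). Origin: centre of its underside; top 19 mm over the worktop. The four stand in any order, 62 mm apart along y, on a low aluminium rail. +y points along it to the rail's yellow end cap (the other is grey): the one farthest to +y is first
- socket_beige: fixed dark grey socket block, 59x59x14 mm, with a beige strip along its -x edge; the beige-capped jar starts in its 10 mm deep bore (1.5 to 2 mm play around). Origin: centre of its underside; top 19 mm over the worktop. The four stand in any order, 62 mm apart along y, on a low aluminium rail. +y points along it to the rail's yellow end cap (the other is grey): the one farthest to +y is first
- socket_teal: fixed dark grey socket block, 59x59x14 mm, with a teal strip along its -x edge; the carton starts in its 10 mm deep bore (1.5 to 2 mm play around). Origin: centre of its underside; top 19 mm over the worktop. The four stand in any order, 62 mm apart along y, on a low aluminium rail. +y points along it to the rail's yellow end cap (the other is grey): the one farthest to +y is first
- carrier: fixed white tray, 68x260 mm plus low wire grips; four bays along its y (centres y = -0.096, -0.032, 0.032, 0.096, x = 0), each 60x60 mm inside, blue-grey mats. Origin: centre of its underside, on the worktop; bay floors 4 mm, walls 13 mm above it. The yellow end block is at its -y end: the bay at y = -0.096 is the first
- dappen_dish: small thick clear glass dish, 37 mm wide, 27 mm tall, loose, a bystander behind the racks. Origin: centre of its underside
Not all that is in view belongs to the job. Leave any green or purple look-alike of the powder_jar alone. What is shaped like the cement_carton but blue is not meant.

How it is judged:
By the outcome, as a careful person would: the job done as asked, in the order asked, and still so for the second after the job is handed in, with the robot touching nothing.
It also fails if it takes over 104 s, if anything falls off the work surface, if the arm or the gripper's body presses on something with over 40 N, if the wrist force passes 120 N, or if a joint passes its speed limit or range.

## Working session

There is one attempt and no reset: what is moved stays moved. The work goes in short steps, each a Python script; the robot and the scene stay as the last script left them, time stands still between calls to the robot, and variables do not carry over. Pictures are saved under pics/ and viewed, at most 14 in all, crops included, and the job is handed in when it is done.

```bash
mkdir -p pics; python3 - <<'E'
from rig import manip
import cv2,numpy as np
print(manip.get_time())
for n in("top","side"):
    c=manip.camera(n);cv2.imwrite(f"pics/{n}0.png",c["image"][:,:,::-1]);np.save(f"pics/{n}0.npy",c["image"])
    print(n,c["fx"],c["fy"],c["cx"],c["cy"]);print(np.round(c["cam_to_world"],4))
c=manip.camera("wrist");print(np.round(c["mount"],4),c["fx"]);print(manip.get_ee_rot())
E
```

```text
0.0
top 482.1527163231131 482.1527163231131 321.90876665117906 244.1129705067214
[[ 0.0011 -0.9961  0.0879  0.5081]
 [-0.9999 -0.0026 -0.0169  0.1337]
 [ 0.0171 -0.0879 -0.996   0.8927]
 [ 0.      0.      0.      1.    ]]
side 577.7305397667899 577.7305397667899 330.0850779747528 253.20416609239786
[[ 0.9567 -0.1108  0.2692  0.3777]
 [-0.2911 -0.3709  0.8818 -0.6279]
 [ 0.0022 -0.922  -0.3871  0.3677]
 [ 0.      0.      0.      1.    ]]
[[ 8.000e-04 -9.500e-01 -3.123e-01  8.060e-02]
 [ 1.000e+00  1.100e-03 -9.000e-04  4.000e-04]
 [ 1.200e-03 -3.123e-01  9.500e-01 -1.201e-01]
 [ 0.000e+00  0.000e+00  0.000e+00  1.000e+00]] 352.36569871094764
[-3.06169112e+00 -6.98725321e-01  3.48667120e-04]
```

View pics/top0.png

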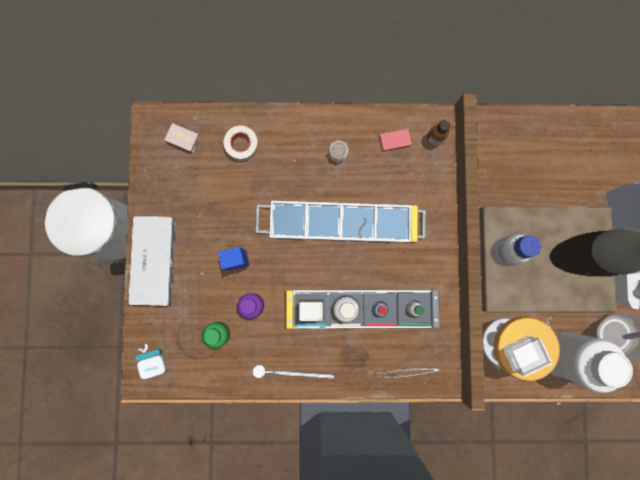

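View pics/side0.png

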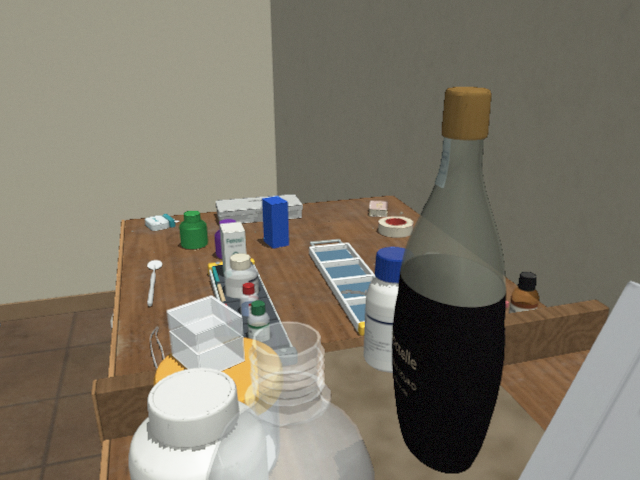

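Top view: the rail's yellow cap is at left (289,310). From it stand the carton (311,311), cream jar (346,310), red vial (381,310) and green vial (416,310). The carrier is at (344,222) with its yellow block at right (413,223), and bay 2 shows a thin dark squiggle at (362,228). The look-alikes are the blue carton (233,258), the purple jar (250,306) and the green jar (215,335). The side view shows the same row, with the yellow carrier block at (362,326).

Next, closer wrist views from two places.

```bash
cat > h.py <<'E'
from rig import manip
import numpy as np,cv2
from scipy.spatial.transform import Rotation as R
def down(yaw): # tool x along world +y turned by yaw, tool z down
    return (R.from_euler('z',yaw)*R.from_rotvec(np.pi/np.sqrt(2)*np.array([1,1,0]))).as_rotvec()
def shot(name,tag):
    p,r=manip.get_position(),manip.get_ee_rot()
    c=manip.camera(name)
    if name=="wrist":
        T=np.eye(4);T[:3,:3]=R.from_rotvec(r).as_matrix();T[:3,3]=p;M=T@np.array(c["mount"])
    else: M=np.array(c["cam_to_world"])
    cv2.imwrite(f"pics/{tag}.png",c["image"][:,:,::-1])
    np.savez(f"pics/{tag}.npz",im=c["image"],M=M,K=[c["fx"],c["fy"],c["cx"],c["cy"]])
def load(tag):
    return np.load(f"pics/{tag}.npz")
def ray(d,u,v):
    fx,fy,cx,cy=d["K"];return d["M"][:3,3],d["M"][:3,:3]@np.array([(u-cx)/fx,(v-cy)/fy,1])
def plane(d,u,v,z):
    o,q=ray(d,u,v);return o+q*(z-o[2])/q[2]
def tri(obs): # [(d,u,v)] -> point, residual m
    A=np.zeros((3,3));b=np.zeros(3);L=[]
    for d,u,v in obs:
        o,q=ray(d,u,v);q=q/np.linalg.norm(q);P=np.eye(3)-np.outer(q,q);A+=P;b+=P@o;L.append((o,P))
    x=np.linalg.solve(A,b);return x,max(np.linalg.norm(P@(x-o)) for o,P in L)
E
python3 - <<'E'
from h import *
shot("top","t1");shot("side","s1");d=load("t1")
for n,u,v,z in[("rail yellow",289,310,.015),("carton",311,311,.087),("jar",346,310,.067),("red",381,310,.055),("green",416,310,.061),("car yellow",413,223,.013),("bay1",392,223,.004),("bay4",289,220,.004)]: print(n,plane(d,u,v,z).round(3))
c=plane(d,355,266,.02);print(c)
for i,dy in enumerate((-.0,-.16)):
    try: manip.move_to([c[0],c[1]+dy,.27],down(0)); 
    except manip.IKError as e: print("ik",e);continue
    manip.hold(.3);shot("wrist",f"w{i}");print(manip.get_position(),manip.get_time(),manip.get_joint_positions())
E
python3 -c "
import cv2,numpy as np
a=cv2.imread('pics/w0.png');b=cv2.imread('pics/w1.png')
cv2.imwrite('pics/w01.png',cv2.resize(np.vstack([a,b]),(400*1,600)))
"
```

```text
rail yellow [0.466 0.178 0.015]
carton [0.468 0.138 0.087]
jar [0.469 0.079 0.067]
red [0.468 0.017 0.055]
green [ 0.468 -0.042  0.061]
car yellow [ 0.625 -0.049  0.013]
bay1 [ 0.626 -0.012  0.004]
bay4 [0.631 0.18  0.004]
[0.54549761 0.05887375 0.02      ]
[0.54554936 0.05860106 0.26997316] 3.0167 [ 8.53234680e-02  2.91700431e-01  1.78491071e+00 -1.56583690e-05
  1.06501287e+00  8.58271543e-02]
[ 0.54561954 -0.10019524  0.27002738] 4.05 [-2.03091296e-01  3.00703845e-01  1.77194572e+00  5.88472465e-05
  1.06893510e+00 -2.04628666e-01]
```

View pics/w0.png

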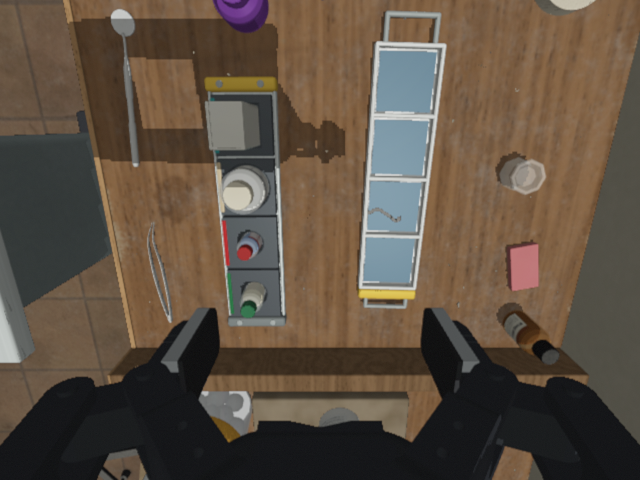

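View pics/w1.png

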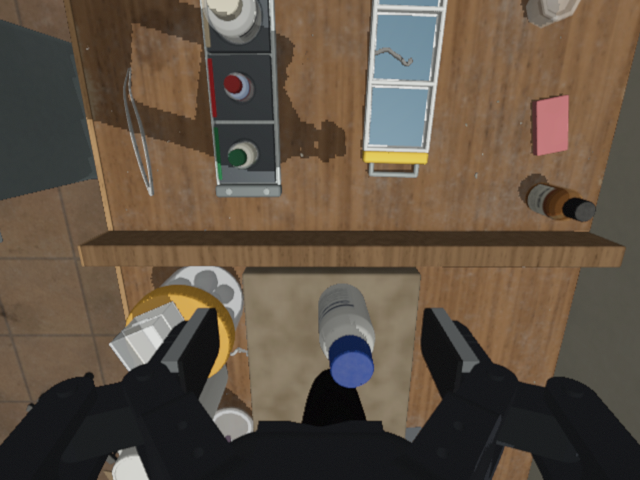

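w0 shows the carton (232,125), cream jar (240,190), red cap (246,252) and green cap (249,308) in the rail. The carrier's yellow block is at (387,294), and bay 2 holds a wavy thing at (385,214). w1 shows the red cap (236,85), green cap (240,156) and the wavy thing at (394,56).

The candidates for the jar are cream (top view 346,310), purple (250,306) and green (215,335). The cream one fits because it stands in the rail's beige socket. For the carton they are white/teal (311,311) and blue (233,258). The white one in the teal socket fits. Next I'll confirm both in a crop and measure.

```bash
python3 - <<'E'
from h import *
t=load("t1")["im"][:,:,::-1];s=load("s1")["im"][:,:,::-1];w=load("w0")["im"][:,:,::-1]
a=cv2.resize(t[270:345,200:450],(750,225),interpolation=cv2.INTER_CUBIC)
b=cv2.resize(s[185:355,170:330],(320,340),interpolation=cv2.INTER_CUBIC)
c=cv2.resize(w[170:250,355:440],(361,340),interpolation=cv2.INTER_CUBIC)
o=np.zeros((565,750,3),np.uint8);o[:225]=a;o[225:,:320]=b;o[225:,330:691]=c
cv2.imwrite("pics/crop.png",o)
def blobs(tag,lo,hi,amin=25,roi=None):
    im=cv2.cvtColor(load(tag)["im"],cv2.COLOR_RGB2HSV);m=cv2.inRange(im,lo,hi)
    n,_,st,ce=cv2.connectedComponentsWithStats(m)
    return [(ce[i].round(1).tolist(),st[i].tolist()) for i in range(1,n) if st[i][4]>=amin and (roi is None or(roi[0]<ce[i][0]<roi[2] and roi[1]<ce[i][1]<roi[3]))]
roi={"t1":(255,195,445,335),"w0":(195,70,450,330),"w1":(195,0,450,200),"s1":(200,190,380,360)}
for k,lo,hi in[("red",(0,120,60),(8,255,255)),("green",(55,100,30),(85,255,255)),("blue",(95,50,80),(115,200,255)),("yellow",(20,150,90),(32,255,255)),("cream",(15,25,120),(30,110,255))]:
    for g in roi: print(k,g,blobs(g,lo,hi,20,roi[g]))
E
```

```text
red t1 [([382.1, 310.0], [379, 307, 7, 7, 39]), ([375.9, 324.5], [367, 324, 20, 2, 36])]
red w0 [([225.2, 242.1], [222, 221, 7, 45, 129]), ([244.2, 252.5], [237, 246, 15, 14, 166])]
red w1 [([211.5, 87.2], [208, 59, 9, 58, 186]), ([232.1, 83.7], [224, 75, 18, 18, 228])]
red s1 [([248.2, 288.0], [243, 283, 11, 12, 106])]
green t1 [([418.9, 309.7], [416, 307, 7, 7, 42]), ([414.5, 324.0], [401, 324, 28, 1, 28])]
green w0 [([230.3, 292.9], [228, 273, 6, 41, 116]), ([247.9, 309.3], [241, 301, 15, 17, 195])]
green w1 [([217.8, 152.2], [214, 127, 8, 53, 180]), ([236.8, 157.3], [228, 150, 18, 16, 222])]
green s1 [([257.6, 307.5], [251, 301, 14, 14, 168])]
blue t1 [([288.4, 219.7], [274, 205, 30, 30, 855]), ([323.1, 220.9], [309, 206, 30, 30, 846]), ([357.1, 221.7], [343, 207, 30, 30, 797]), ([391.8, 223.4], [377, 209, 30, 30, 859])]
blue w0 [([405.1, 80.8], [377, 51, 59, 61, 3258]), ([398.9, 146.6], [372, 120, 56, 55, 2731]), ([393.9, 205.1], [368, 182, 53, 49, 2184]), ([250.0, 240.7], [242, 234, 16, 17, 77]), ([388.0, 259.5], [364, 238, 50, 44, 2008])]
blue w1 [([410.5, 2.1], [380, 0, 58, 6
[... 2023 characters left out ...]
.9, 148.3], [440, 143, 9, 9, 34]), ([433.5, 151.4], [430, 144, 8, 16, 42]), ([392.5, 151.0], [379, 151, 28, 1, 28]), ([445.8, 158.8], [442, 156, 8, 7, 23]), ([313.4, 167.8], [310, 164, 8, 8, 27]), ([428.3, 166.1], [424, 164, 10, 7, 27]), ([209.7, 171.1], [206, 168, 8, 7, 27]), ([443.0, 170.0], [440, 168, 7, 6, 20]), ([283.0, 174.7], [281, 172, 6, 7, 25]), ([372.3, 184.7], [354, 177, 39, 20, 181]), ([206.3, 185.2], [201, 178, 13, 14, 65]), ([436.8, 185.8], [432, 182, 11, 8, 38]), ([371.2, 193.4], [367, 188, 10, 11, 25])]
cream s1 [([378.9, 204.6], [376, 202, 7, 6, 32]), ([240.0, 261.1], [230, 249, 21, 21, 292]), ([220.8, 292.7], [217, 284, 9, 18, 78]), ([242.7, 350.2], [238, 337, 7, 27, 43])]
```

View pics/crop.png

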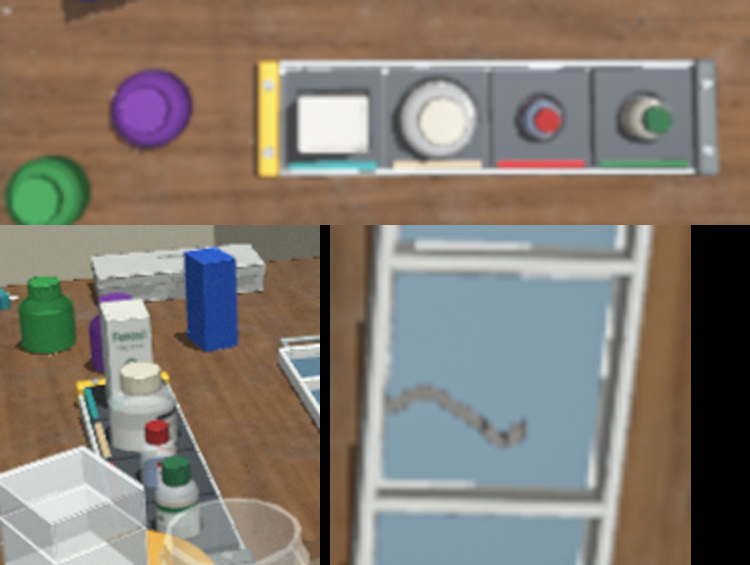

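The crop confirms the white/teal "carton" and the cream-capped jar in the rail; the blue, purple and green ones stand off it. A thin wavy grey-brown thing seems to lie in bay 2. I'll triangulate everything, including its ends.

```bash
python3 - <<'E'
from h import *
t,s,w0,w1=[load(k) for k in("t1","s1","w0","w1")]
def cen(d,roi,lo,hi):
    x0,y0,x1,y1=roi;m=cv2.inRange(cv2.cvtColor(d["im"][y0:y1,x0:x1],cv2.COLOR_RGB2HSV),lo,hi)
    c=max(cv2.findContours(m,cv2.RETR_EXTERNAL,cv2.CHAIN_APPROX_NONE)[0],key=cv2.contourArea)
    (u,v),sz,a=cv2.minAreaRect(c);return u+x0,v+y0,sz,a
for n,o in {"red":[(t,382.1,310),(w0,244.2,252.5),(w1,232.1,83.7)],"green":[(t,418.9,309.7),(w0,247.9,309.3),(w1,236.8,157.3)]}.items():
    print(n,[np.round(x,4) for x in tri(o)])
ca=cen(t,(290,295,330,327),(0,0,200),(40,40,255));print("carton top px",ca,plane(t,ca[0],ca[1],.087))
print("jar body+cap top px",cen(t,(331,290,362,323),(0,0,130),(40,60,255)))
j=cen(t,(331,290,362,323),(10,25,190),(35,120,255));print("cap",j,plane(t,j[0],j[1],.067))
js=cen(s,(225,245,256,275),(15,25,120),(30,110,255));print(js,[np.round(x,4) for x in tri([(t,j[0],j[1]),(s,js[0],249+5)])])
m={i:[] for i in range(4)}
for d,l in((t,[(391.8,223.4),(357.5,221.7),(323.1,220.9),(288.4,219.7)]),(w0,[(388,259.5),None,(398.9,146.6),(405.1,80.8)])):
    for i,p in enumerate(l):
        if p: m[i].append((d,*p));print("bay",i+1,plane(d,*p,.0045).round(4))
print("bay1 tri",tri(m[0]+[(w1,397.4,116.3)]))
for i in(2,3):print(i+1,tri(m[i]))
# squiggle hook end (rightmost/lower end) in each view, and strips
for k,d,r in(("t1",t,(346,212,371,234)),("w0",w0,(371,190,408,222)),("w1",w1,(379,25,425,72))):
    x0,y0,x1,y1=r;h=cv2.cvtColor(d["im"][y0:y1,x0:x1],cv2.COLOR_RGB2HSV);mm=((h[...,0]<60)|(h[...,1]<45)).astype(np.uint8)
    ys,xs=np.nonzero(mm);print(k,len(xs),xs.min()+x0,xs.max()+x0,ys.min()+y0,ys.max()+y0,[plane(d,xs[f()]+x0,ys[f()]+y0,.005).round(4) for f in(xs.argmin,xs.argmax,ys.argmin,ys.argmax)])
for n,a,b in(("red",(w0,225.2,242.1),(w1,211.5,87.2)),("green",(w0,230.3,292.9),(w1,217.8,152.2))):print("strip",n,tri([a,b]),plane(*a,.019))
E
```

```text
red [array([0.4682, 0.0148, 0.0503]), np.float64(0.0004)]
green [array([ 0.4688, -0.0484,  0.0543]), np.float64(0.0003)]
carton top px (310.5, 311.0, (18.0, 21.0), 90.0) [0.46794446 0.13880923 0.087     ]
jar body+cap top px (347.3000011444092, 309.9000015258789, (17.441329956054688, 17.441329956054688), 26.56505012512207)
cap (343.0, 316.0, (0.0, 0.0), 0.0) [0.4585404  0.08372706 0.067     ]
(240.07100677490234, 260.97041511535645, (17.53846549987793, 21.38461685180664), 67.38013458251953) [array([0.4642, 0.0831, 0.0701]), np.float64(0.0055)]
bay 1 [ 0.6256 -0.0114  0.0045]
bay 2 [0.6285 0.0525 0.0045]
bay 3 [0.6298 0.1165 0.0045]
bay 4 [0.6318 0.1809 0.0045]
bay 1 [ 0.626  -0.0106  0.0045]
bay 3 [0.6298 0.1174 0.0045]
bay 4 [0.6315 0.1812 0.0045]
bay1 tri (array([ 0.62588368, -0.01092542,  0.00450977]), np.float64(0.0005911170253403503))
3 (array([6.30575197e-01, 1.16759226e-01, 1.95265893e-04]), np.float64(0.0004123280374845762))
4 (array([0.63181626, 0.181075  , 0.00381048]), np.float64(0.0002039645591642))
t1 38 358 366 218 233 [array([0.6111, 0.0517, 0.005 ]), array([0.6336, 0.0367, 0.005 ]), array([0.6354, 0.0404, 0.005 ]), array([0.6073, 0.0517, 0.005 ])]
w0 137 371 400 207 221 [array([0.6033, 0.0488, 0.005 ]), array([0.6362, 0.0419, 0.005 ]), array([0.6087, 0.0523, 0.005 ]), array([0.6287, 0.0361, 0.005 ])]
w1 202 379 412 47 65 [array([0.6036, 0.0511, 0.005 ]), array([0.6365, 0.0425, 0.005 ]), array([0.6074, 0.0529, 0.005 ]), array([0.6291, 0.0371, 0.005 ])]
strip red (array([0.44065398, 0.01520003, 0.01769824]), np.float64(0.00011760339571377859)) [0.44114403 0.01564232 0.019     ]
strip green (array([ 0.44210168, -0.04609268,  0.0202126 ]), np.float64(0.00011560391136132526)) [ 0.44188151 -0.04668266  0.019     ]
```

Measured so far: the row at x ≈ 0.468, y = 0.139 / 0.077 / 0.015 / −0.047 (62 mm pitch), and strip tops at z ≈ 19 mm. The bays run from (0.626, −0.011) to (0.632, 0.181), so the carrier's yaw is −0.03 and its floor about 4 mm. The wavy thing triangulates slightly above the mat. I'll move the carton first, then look at bay 2 up close.

```bash
cat >> h.py <<'E'
BAY=[np.array([.6259+.00195*i,-.011+.064*i]) for i in range(4)]
CY=-.031
def fz(): return manip.get_contact_force()[2]
def pick(xy,zt,opening,grip=30,lift=.09):
    manip.command_gripper(opening)
    manip.move_to([*xy,zt+.07],down(0));manip.servo_line([*xy,zt],rate=.12)
    manip.command_gripper(0.0,grip);print("grip w",manip.get_width(),"F",manip.get_grip_force(),"t",manip.get_time())
    manip.servo_line([*xy,zt+lift],rate=.15);print("lift w",manip.get_width())
def place(xy,zt,release,yaw=CY):  # zt: TCP height with the object's underside on the bay floor
    manip.move_to([*xy,zt+.06],down(yaw));manip.servo_line([*xy,zt+.006],rate=.12)
    f0=fz();z=zt+.004
    while z>zt-.004:
        manip.servo_line([*xy,z],rate=.02)
        if fz()-f0>3: break
        z-=.001
    print("down z",z-zt,"f",fz()-f0,"w",manip.get_width())
    manip.command_gripper(release);manip.hold(.2);manip.servo_line([*xy,zt+.09],rate=.15);print("t",manip.get_time())
E
python3 - <<'E'
from h import *
t,s=load("t1"),load("s1")
print("carton top",tri([(t,310.5,311),(s,232.5,228)]),"jar top",tri([(t,347,310.7),(s,240,257)]))
pick([.468,.139],.057,.06)
place(BAY[0],.052,.06)
p=BAY[1]
manip.move_to([p[0],p[1]-.03,.12],down(0));manip.hold(.2);shot("wrist","c0")
manip.move_to([p[0],p[1]+.03,.12],down(0));manip.hold(.2);shot("wrist","c1");print(manip.get_time())
a,b=[load(k)["im"][:,:,::-1] for k in("c0","c1")]
cv2.imwrite("pics/c01.png",cv2.resize(np.hstack([a,b]),(800,300),interpolation=cv2.INTER_AREA))
E
```

```text
carton top (array([0.4683076 , 0.1387592 , 0.08665794]), np.float64(0.00038329022880635705)) jar top (array([0.46805077, 0.07687772, 0.0678531 ]), np.float64(0.0005440139009230575))
grip w 0.029704950463520424 F 30.344349145889282 t 6.6417
lift w 0.029740838762026846
down z -6.938893903907228e-18 f 7.775280599824525 w 0.029802596963468292
t 11.475
12.6083
```

View pics/c0.png

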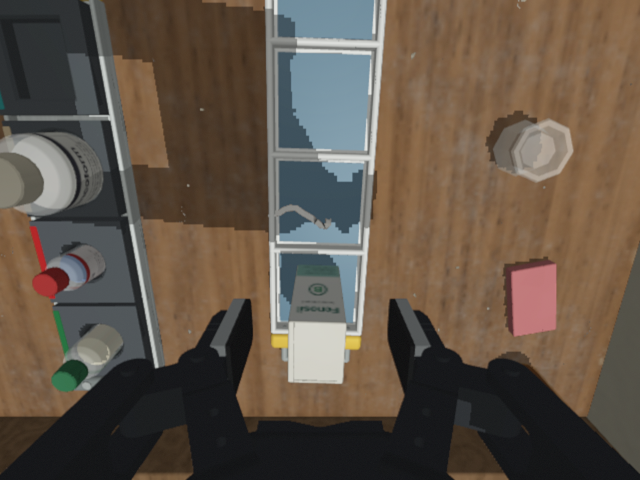

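View pics/c1.png

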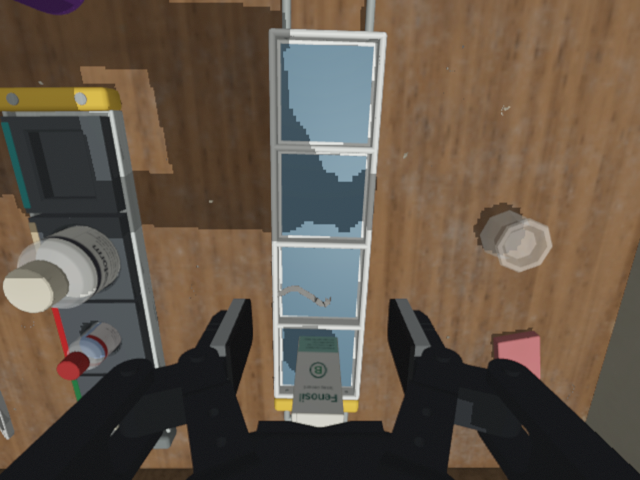

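Both pictures show the carton upright in bay 1, at (318,320) in c0. The wavy thing in bay 2 runs from (275,213) to a hook at (326,222) in c0, and from (283,291) to (327,301) in c1. I'll enlarge it and get its height.

```bash
python3 - <<'E'
from h import *
a,b=load("c0"),load("c1");w0,w1=load("w0"),load("w1")
x=cv2.resize(np.ascontiguousarray(a["im"][190:250,262:372,::-1]),(792,432),interpolation=cv2.INTER_CUBIC);cv2.imwrite("pics/z0.png",x)
y=cv2.resize(np.ascontiguousarray(b["im"][270:325,262:372,::-1]),(396,198),interpolation=cv2.INTER_CUBIC)
cv2.imwrite("pics/z1.png",np.vstack([cv2.resize(x,(396,216)),y]))
for n,d,r in(("c0",a,(282,198,352,240)),("c1",b,(286,280,352,315)),("w0",w0,(371,190,408,222)),("w1",w1,(379,25,425,72))):
    x0,y0,x1,y1=r;h=cv2.cvtColor(d["im"][y0:y1,x0:x1],cv2.COLOR_RGB2HSV);m=(h[...,0]<60)
    ys,xs=np.nonzero(m);i,j=xs.argmax(),ys.argmax();print(n,len(xs),(xs[i]+x0,ys[i]+y0),(xs[j]+x0,ys[j]+y0),xs.min()+x0,ys.min()+y0)
E
```

```text
c0 284 (np.int64(330), np.int64(219)) (np.int64(324), np.int64(228)) 282 205
c1 221 (np.int64(330), np.int64(298)) (np.int64(325), np.int64(306)) 286 286
w0 79 (np.int64(400), np.int64(217)) (np.int64(395), np.int64(221)) 371 208
w1 146 (np.int64(412), np.int64(60)) (np.int64(405), np.int64(65)) 379 48
```

View pics/z1.png

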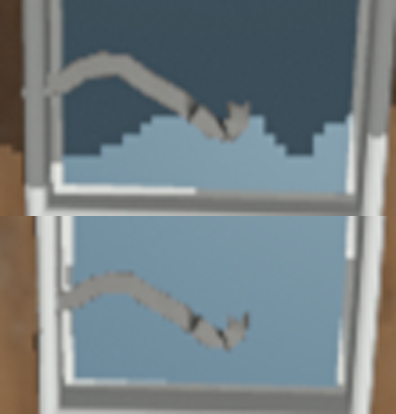

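```bash
python3 - <<'E'
from h import *
d=[load(k) for k in("c0","c1","w0","w1")]
# from the enlarged crop (c0: u=262+X*110/396, v=190+Y*60/216; c1: v=270+(Y-216)*55/198)
f0=lambda X,Y:(262+X/3.6,190+Y/3.6); f1=lambda X,Y:(262+X/3.6,270+(Y-216)/3.6)
for n,p,q in(("left",(50,90),(63,300)),("crest",(112,63),(122,282)),("band",(192,110),(196,322)),("bottom",(226,136),(224,345)),("tip",(243,105),(246,318)),("mat far right?wall",(50,190),(68,384)),("bay corner r",(350,190),(340,384))):
    x,r=tri([(d[0],*f0(*p)),(d[1],*f1(*q))]);print(n,x.round(4),round(r,4))
print("bottom 4",tri([(d[0],324,228),(d[1],325,306),(d[2],395,221),(d[3],405,65)]))
print("right 4",tri([(d[0],330,219),(d[1],330,298),(d[2],400,217),(d[3],412,60)]))
E
```

```text
left [0.5985 0.0443 0.0052] 0.0002
crest [0.6109 0.0506 0.0099] 0.0003
band [0.6257 0.0416 0.0095] 0.0003
bottom [0.6317 0.0366 0.0101] 0.0001
tip [0.6355 0.0426 0.0098] 0.0006
mat far right?wall [0.5981 0.0238 0.0035] 0.0007
bay corner r [0.6563 0.0236 0.0032] 0.0
bottom 4 (array([0.63083274, 0.03626572, 0.0080219 ]), np.float64(0.001603494164769459))
right 4 (array([0.63580746, 0.04146702, 0.00694709]), np.float64(0.0006757545826250747))
```

The strand is real: about 4 mm thick, lying from (0.598, 0.044) to (0.636, 0.042) right where the jar must stand, so the jar could not stand flat on it. I'll lift it out, tilting the gripper slightly to stay clear of the carton, and lay it on the free wood.

```bash
python3 - <<'E'
from h import *
th=np.radians(4);back=np.array([0,np.sin(th),np.cos(th)])
rot=(R.from_euler('x',-th)*R.from_rotvec(down(-np.pi/2))).as_rotvec()
T=lambda x,y,z:np.array([x,y,z])+.022*back
manip.command_gripper(.018,20)
print(manip.solve_ik(T(.613,.0487,.06),rot))
manip.move_to(T(.613,.0487,.09),rot)
manip.servo_line(T(.613,.0487,.016),rate=.1);f0=np.array(manip.get_contact_force());z=.010
while z>.0045:
    manip.servo_line(T(.613,.0487,z),rate=.02)
    f=np.array(manip.get_contact_force())-f0
    if np.abs(f).max()>4: print("touch",z,f);break
    z-=.001
print("z",z,f)
manip.command_gripper(0);print("w",manip.get_width(),manip.get_grip_force(),np.array(manip.get_contact_force())-f0)
manip.servo_line(T(.613,.0487,.03),rate=.05);print("w",manip.get_width(),np.array(manip.get_contact_force())-f0)
manip.servo_line(T(.613,.0487,.10),rate=.15)
shot("wrist","k0");shot("top","k1");print(manip.get_time(),manip.get_width())
a=load("k0")["im"];b=load("k1")["im"]
cv2.imwrite("pics/k.png",np.hstack([cv2.resize(a,(400,300)),cv2.resize(b[190:340,260:460],(400,300),interpolation=cv2.INTER_CUBIC)])[:,:,::-1])
E
```

```text
[ 0.0939219   0.64119167  1.73512367 -0.09948688  0.77431297  1.73618438]
z 0.004 [-0.3422352   0.5021159   3.53259631]
w -0.00035371165936817577 0.0 [0.79799752 1.54129393 1.45379628]
w 8.008640298391253e-05 [ 0.00363361  0.64697111 -0.29793824]
18.7917 -0.0003011969677569072
```

View pics/k.png

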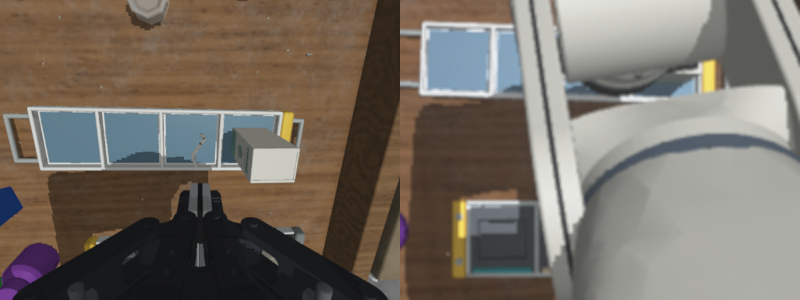

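The fingers closed on nothing. The picture shows the carton upright (265,155) and the strand still in bay 2 (199,148). I'll check whether the strand moved at all, by projecting the mask onto the same plane from c0 and k0.

```bash
python3 - <<'E'
from h import *
a,k=load("c0"),load("k0")
def pts(d,roi):
    x0,y0,x1,y1=roi;h=cv2.cvtColor(d["im"][y0:y1,x0:x1],cv2.COLOR_RGB2HSV)
    ys,xs=np.nonzero((h[...,0]<60));return xs+x0,ys+y0
for z in(.004,.007):
  for n,d,r in(("c0",a,(282,198,352,240)),("k0",k,(298,196,338,256))):
    x,y=pts(d,r);P=np.array([plane(d,u,v,z)[:2] for u,v in zip(x,y)]);print(z,n,len(x),P.min(0).round(4),P.max(0).round(4),P.mean(0).round(4))
x=k["im"][185:275,270:420,::-1];y=a["im"][190:250,262:372,::-1]
cv2.imwrite("pics/k2.png",np.vstack([cv2.resize(np.ascontiguousarray(x),(500,300),interpolation=cv2.INTER_CUBIC),cv2.resize(np.ascontiguousarray(y),(500,273),interpolation=cv2.INTER_CUBIC)]))
E
```

```text
0.004 c0 284 [0.6024 0.0347] [0.6354 0.051 ] [0.6195 0.0435]
0.004 k0 225 [0.6045 0.0356] [0.6347 0.0512] [0.62   0.0436]
0.007 c0 284 [0.6027 0.0356] [0.6354 0.0517] [0.6196 0.0443]
0.007 k0 225 [0.6056 0.0359] [0.6354 0.0513] [0.6209 0.0438]
```

View pics/k2.png

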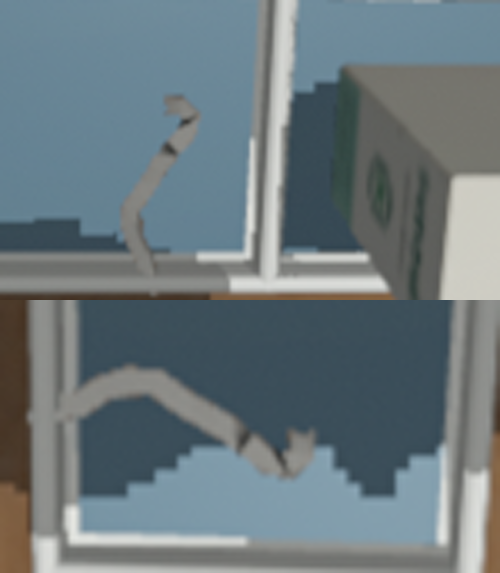

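The strand did not move by even a millimetre, and the fingers closed straight through where it lies (mean 0.6195, 0.0435 before; 0.6200, 0.0436 after). It gave no resistance, so it is only a flat mark on the tray. I'll go on with the jar and vials, watching the touchdown heights.

```bash
python3 - <<'E'
from h import *
pick([.468,.077],.040,.07);place(BAY[1],.035,.062)
pick([.4682,.015],.043,.045);place(BAY[2],.038,.042)
shot("wrist","v0");shot("top","v1");shot("side","v2");print(manip.get_time())
a=load("v0")["im"];b=load("v2")["im"]
cv2.imwrite("pics/v.png",np.hstack([cv2.resize(a,(400,300)),cv2.resize(b[180:360,190:430],(400,300),interpolation=cv2.INTER_CUBIC)])[:,:,::-1])
E
```

```text
grip w 0.04369150825037751 F 30.472364714951254 t 21.9583
lift w 0.04340582599512014
down z 0.0 f 7.737520642756698 w 0.04328850458234087
t 26.5333
grip w 0.02164228089407826 F 29.50467551694601 t 28.6
lift w 0.02140556774249598
down z -6.938893903907228e-18 f 7.902300902237185 w 0.02118435567301514
t 33.2833
33.4333
```

View pics/v.png

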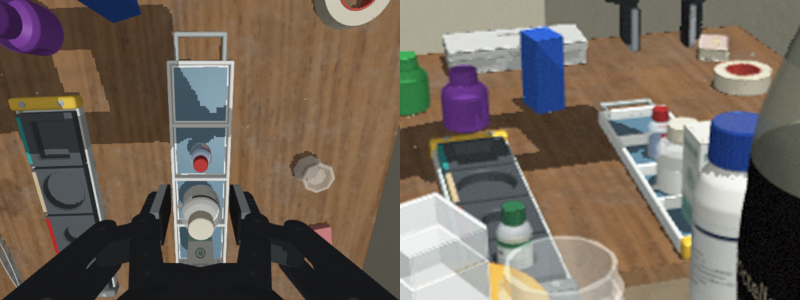

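The carton, jar (200,210) and red vial (201,155) stand upright in bays 1 to 3, each with touchdown at the expected height. The green vial is still in the rail, so it goes next.

```bash
python3 - <<'E'
from h import *
pick([.4685,-.047],.043,.045);place(BAY[3],.038,.044)
manip.move_to([.50,.05,.30],down(0));manip.move_to([.30,-.40,.30],down(-.6));manip.hold(.5)
shot("top","e1");shot("side","e2");print(manip.get_time())
a=load("e1")["im"];b=load("e2")["im"]
cv2.imwrite("pics/e.png",np.hstack([cv2.resize(a[110:350,190:480],(400,331),interpolation=cv2.INTER_CUBIC),cv2.resize(b[180:360,190:430],(400,331),interpolation=cv2.INTER_CUBIC)])[:,:,::-1])
E
```

```text
grip w 0.023317237490106356 F 29.68715987401083 t 35.6083
lift w 0.023585419237035686
down z -6.938893903907228e-18 f 7.859868579755786 w 0.023227060666587005
t 40.5833
43.9667
```

View pics/e.png

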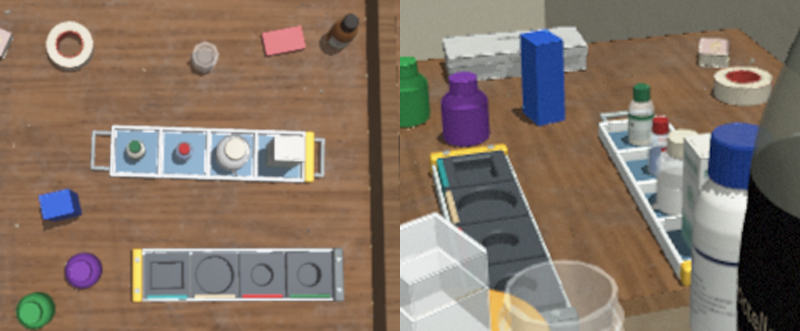

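All four stand upright: carton (287,150) next to the yellow end (309,155), then jar (232,152), red (184,150) and green (135,148). The dish at (205,57) has not moved. A quick numeric check of the carton's top, then I hand in.

```bash
python3 - <<'E'
from h import *
e=load("e1");s=400/290
c=plane(e,190+288/s,110+149/s,.082);print("carton top",c,"bay1",BAY[0])
if np.linalg.norm(c[:2]-BAY[0])<.006: print(manip.sign_off())
E
```

```text
carton top [ 0.62457602 -0.01080964  0.082     ] bay1 [ 0.6259 -0.011 ]
the job is handed in; nothing more can be done
None
```

The job is handed in at about 44 s: carton, powder jar, red vial and green vial stand upright in bays 1 to 4 from the carrier's yellow end, the dappen dish is where it was, and the strand seen in bay 2 proved to be only a flat mark.

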